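# Rinse cup under the analyser's pull-out sampling arm

### The job

The analyser's needle is due for a rinse: stand the small empty cup with the blue band upright in the raised seat in front of the analyser, and let go of it. Then grip the head of the sampling arm so that its blue lock button is squeezed in, draw the arm out until its yellow line lies at the mouth of the channel and the needle is over the cup, and finish still holding it there with the button squeezed, because the arm springs home as soon as it is let go. Do not disturb the vial, the timer or the pipette.

Things in the scene. Friction and masses are not known exactly. Their poses are not given: they have to be found in the camera images.
- analyser: white bench analyser, fixed, place and heading vary. Origin: on the bench under the centre line of the sampling arm, at the front face of its sampler module (x 0 to 132 mm, 100 wide, 190 high, the arm's channel on top). -x points out of the front, the way the arm is drawn out; z up. Main cabinet x 130 to 430, y -210 to 60, 330 high, rack on it to 435. Drip tray x -190 to 0, 100 wide, 10 high
- seat (a point): centre of the floor of the cup seat, a dark round dish of 39 mm outer diameter on a slim white post; at x -145, y 0, z 60 mm in the analyser's frame, so 60 mm above the bench. The dish is about 31 mm wide inside with a lip 3 mm high, so that the cup's foot has about 3.5 mm of play all round
- cup: small empty white cup with a blue band, 42 mm high, 24 mm wide at the foot and 28 mm at the rim, open at the top, about 25 g; loose on the bench. Origin: centre of its underside, z up through the mouth. Grip it 20 to 32 mm above its foot
- cup_rim (a point): centre of the cup's mouth, 42 mm above the underside
- probe_arm (a joint): how far the telescoping sampling arm is drawn out of its channel along the analyser's -x axis, m: 0 is home (where it is locked at the start), 0.100 is the yellow line at the mouth, 0.125 the end stop. A spring pulls it home with 3 N at home to 5 N at the end stop. Let go, it runs home and locks again. While locked it gives 1 mm, 3 mm if pulled very hard
- lock_button (a joint): how far the blue lock button is pressed into the head along the analyser's +y axis, m: 0 out, 0.006 fully in. It takes about 3 N to start and 8 N fully in; the latch is free from 0.003 on. It springs out when let go
- grip_head: white head on the front end of the arm, 32 mm along the arm, 30 wide (analyser y), 44 high. Origin: its centre, 184 mm above the bench, at x -46 mm in the analyser's frame when home; axes as the analyser's. The button stands 7 mm proud of its -y side (1 mm when in). To squeeze it, pinch the head from above, fingers closing along y, centred at y 0 to +1 mm, with 20 N or more
- button_face (a point): centre of the outer face of the blue lock button, a plate 20 mm along the arm and 26 mm high, on the -y side of the head, level with the head's centre
- needle_tip (a point): tip of the steel needle that hangs from the head, 72 mm below the head's centre and so 10 mm above the rim of a cup in the seat. When the arm is home the needle is 99 mm from the seat's axis, and exactly over it at 0.099 m drawn out
- channel_mouth (a point): front end of the arm's channel, marked by a red index at either side; straight above the analyser's origin, at the height of the arm's scale, 186 mm above the bench
- yellow_line (a point): centre of the yellow line, 5 mm wide, on the top of the white arm; other marks are black ticks every 10 mm and a blue line at 50 mm. The line can be seen from above in the open slot of the channel, 100 mm behind the mouth when the arm is home
- vial: amber capped vial, 30 mm wide, 62 mm high, a bystander. Origin: centre of its underside
- timer: flat blue countdown timer, 62 x 58 x 16 mm, a bystander. Origin: centre of its underside
- pipette: blue hand pipette lying along its x axis, 260 mm long, 24 mm high, a bystander. Origin: on the bench, under the front part of its handle
There are look-alikes about, which are no part of the job. What is shaped like the cup but red is not meant.

How it is judged (in metres and radians):
On the way, in this order (a step that is already met when the one before it is completed fails the run):
1. the cup stands upright in the seat, let go, with the arm still home (horizontal distance between cup and seat below 0.006 m and z of cup in the frame of seat between -0.002 and 0.002 m and angle between cup's own z axis and vertical below 0.06 rad and contact force between the fingers and cup below 0.1 N and value of joint probe_arm below 0.01 m), for 0.2 s.
2. the lock button is squeezed in while the arm is still home (value of joint lock_button above 0.003 m and value of joint probe_arm below 0.02 m and contact force between the fingers and grip_head above 3 N), for 0.1 s.
At the end, for the whole second after the job is handed in: The arm is held still with its yellow line at the channel mouth within 5 mm, by fingers gripping the head with the button in by over 3 mm; the cup stands upright, untouched, on the seat floor (centre within 6 mm, height within 2 mm), the needle within 10 mm of its mouth's centre (value of joint probe_arm between 0.095 and 0.105 m and velocity of joint probe_arm between -0.01 and 0.01 m/s and value of joint lock_button above 0.003 m and contact force between the fingers and grip_head above 3 N and horizontal distance between cup and seat below 0.006 m and z of cup in the frame of seat between -0.002 and 0.002 m and angle between cup's own z axis and vertical below 0.06 rad and linear speed of cup below 0.02 m/s and contact force between each of the arm, the fingers and cup below 0.1 N and horizontal distance between needle_tip and cup_rim below 0.01 m); the arm keeps its last pose, push and grip.
It fails at once if vial, timer or pipette moved by more than 20 mm or the vial tipped (distance of any of vial, timer, pipette from where it was at the start of the episode above 0.02 m or angle between vial's own z axis and vertical above 0.5 rad).
It also fails if it takes over 64 s, if anything falls off the work surface, if the arm or the gripper's body presses on something with over 40 N, if the wrist force passes 120 N, or if a joint passes its speed limit or range.

### The arm

A 6-joint arm with a two-finger parallel gripper is mounted at the origin on the work surface. World frame = base frame: x ahead of the robot, y to its left, z up, the work surface at z = 0. Lengths are in mm, angles in rad, forces in N, time in s.
With the tool pointing down it reaches from about 350 to 875 mm from the base axis. Payload 4.2 kg.
Tool frame: the origin (TCP) lies midway between the tips of the shut fingers; the grasp point (between the pads) lies 19 mm behind it; y points along the fingers, x is the direction in which the jaws open and shut, and the axes are right-handed (so a half turn about y gives the same grasp; the last joint's range is limited). The gripper opens to 85 mm and grips with 20 to 120 N. Pads are 22 mm wide; open, the fingers measure 114 mm over their backs; the gripper's body (76 mm by 85 mm) begins 54 mm behind the grasp point. The pads swing forward as they close: fully open they stand 13 mm farther back than shut.
Start: joints at [1.581, 0.385, 0.008, 0, -1.194, -0.259], TCP at [153.869, 605.742, 231.312] pointing down, gripper open.
Joint ranges: [-3.14, 3.14], [-1.21, 2.06], [-1.07, 1.41], [-3.16, 2.05], [-2.99, -0.16], [-3.1, 3.1]. Speed limits (rad/s): [2.79, 2.79, 3.14, 3.14, 3.14, 3.14].

### API

Orientations are given as a unit quaternion [x, y, z, w].
In Python, from bench import read_state, get_image, job_done gives the robot as it stands.
- The arm moves only by the tool play_rows, never from a script. Its argument "series" is a list of rows, each a list of 7 numbers: the shift along the tool's x, y, z in m, then the turn, a rotation vector about the tool's x, y, z in rad, then the finger opening in m, from 0 to 0.0854. In form: [[x, y, z, wx, wy, wz, claw], ...]. A call has 1 to 10 rows; each row shifts and turns the pose as measured when the row begins, along the tool's axes as they then stand; what a row does not reach is not made up. A row lasts 1/10 s, in which the tool goes at most 50 mm and 8.59 degrees, less where a joint would pass 70% of its speed; a pose out of reach is approached as far as the arm can. A call with a gripper value outside its range is refused whole. The fingers move at their own pace and stop on an object; the grip force is fixed at half the most. Time passes only in rows, so rows that do not move let the fingers close. It gives the time, the measured TCP pose, the force and the opening at its end, in the units of the state.
- read_state(): the state, without advancing time (a new reading comes with each control period).
- get_image(name): name is "scene" or "top" or "wrist"; returns a dict with "color" (480x640x3 uint8, red, green, blue), "intrinsics" (3x3 intrinsics, pixels), "origin" and "orientation" of the camera in the world. Camera axes: x right, y down, z forward; pixel columns grow to the right and rows downward; lengths in mm; the calibration is good to about 2 mm. A picture is of the moment at which its call begins. There is no depth.
- job_done(): hands the job in, once; it reports no verdict.
The state is a dict: "clock": time; "joints": joint angles; "joint_vel": joint speeds; "joint_efforts": joint torques, N m; "position": TCP position; "ee_rot": TCP orientation; "contact_force": force on the tool from outside, world axes, zero at the start; "wrist_torque": the same for the moment, N m; "gripper_width": finger opening in mm.
Only numpy, scipy, OpenCV 4.12 (cv2) and the standard library are available. Lean on these libraries where they do the work, as an engineer would, in place of code of your own. Each camera call takes 0.05 s, during which the arm holds its last target. There are 200 camera calls.

## Working session

There is one attempt and no reset: what is moved stays moved. The work goes in short steps, Python scripts to look and compute and a tool call to move; the robot and the scene stay as the last step left them, time stands still between calls to the robot, and variables do not carry over. Pictures are saved under pics/ and viewed, about 8 in all and at most 12, crops included, and the job is handed in when it is done.

Besides the shell and the picture viewer there is one more tool, called as a command line: name --pt "numbers of a row" for each row, then --argument value for the rest. play_rows: Moves the arm, as the interface text tells. Its arguments: {"type":"object","properties":{"series":{"type":"array","items":{"type":"array","items":{"type":"number"}}}},"required":["series"]}

```bash
mkdir -p pics; ls; cat > h.py <<'E'
import numpy as np, cv2, pickle
from scipy.spatial.transform import Rotation as R
from bench import read_state, get_image, job_done
def shot(cam,name):
    d=get_image(cam); pickle.dump(d,open(f'pics/{name}.pkl','wb'))
    cv2.imwrite(f'pics/{name}.png',d['color'][:,:,::-1]); return d
def load(name): return pickle.load(open(f'pics/{name}.pkl','rb'))
def rotm(o):
    o=np.array(o,float); return o if o.shape==(3,3) else R.from_quat(o).as_matrix()
def ray(d,px):
    K=np.array(d['intrinsics']); v=np.linalg.solve(K,[px[0],px[1],1.]); v=rotm(d['orientation'])@v
    return np.array(d['origin'],float),v/np.linalg.norm(v)
def atz(d,px,z):
    o,v=ray(d,px); return o+v*(z-o[2])/v[2]
def tri(l):
    A=np.zeros((3,3));b=np.zeros(3);rs=[ray(d,p) for d,p in l]
    for o,v in rs: M=np.eye(3)-np.outer(v,v);A+=M;b+=M@o
    x=np.linalg.solve(A,b); return x,[np.linalg.norm((np.eye(3)-np.outer(v,v))@(x-o)) for o,v in rs]
def proj(d,P):
    p=np.array(d['intrinsics'])@(rotm(d['orientation']).T@(np.array(P,float)-np.array(d['origin'],float))); return p[:2]/p[2]
def crop(d,x0,y0,x1,y1,s,name):
    c=d['color'][y0:y1,x0:x1,::-1]; cv2.imwrite(f'pics/{name}.png',cv2.resize(c,None,fx=s,fy=s,interpolation=cv2.INTER_CUBIC))
E
python3 - <<'E'
from h import *
s=read_state(); print({k:np.round(v,3).tolist() for k,v in s.items()})
a=[]
for c in ['scene','top','wrist']:
    d=shot(c,c+'0'); print(c,np.round(d['origin'],1),d['orientation'],np.round(d['intrinsics'],1).tolist())
    a.append(d['color'][:,:,::-1])
E
```

```text
pics
{'clock': 0.0, 'joints': [1.581, 0.386, 0.007, -0.001, -1.194, -0.259], 'joint_vel': [0.0, -0.001, 0.001, 0.002, -0.001, 0.003], 'joint_efforts': [0.0, -39.229, 18.84, 4.186, -0.005, -0.0], 'position': [153.728, 605.187, 230.191], 'ee_rot': [0.435, -0.558, 0.559, -0.433], 'contact_force': [-0.617, -0.005, 0.528], 'wrist_torque': [0.025, 0.008, 0.009], 'gripper_width': 85.398}
scene [1151.6 -546.9  642.9] [ 0.80208634  0.35374563 -0.18363836 -0.44474541] [[475.1, 0.0, 309.8], [0.0, 475.1, 243.5], [0.0, 0.0, 1.0]]
top [ 351.4  -16.4 1052.8] [ 0.74222605 -0.66172402  0.07035075 -0.07919969] [[439.1, 0.0, 321.7], [0.0, 439.1, 235.7], [0.0, 0.0, 1.0]]
wrist [228.  586.3 373.3] [-0.60716232  0.78042461  0.11723752 -0.09244842] [[339.0, 0.0, 318.6], [0.0, 339.0, 242.7], [0.0, 0.0, 1.0]]
```

View pics/scene0.png

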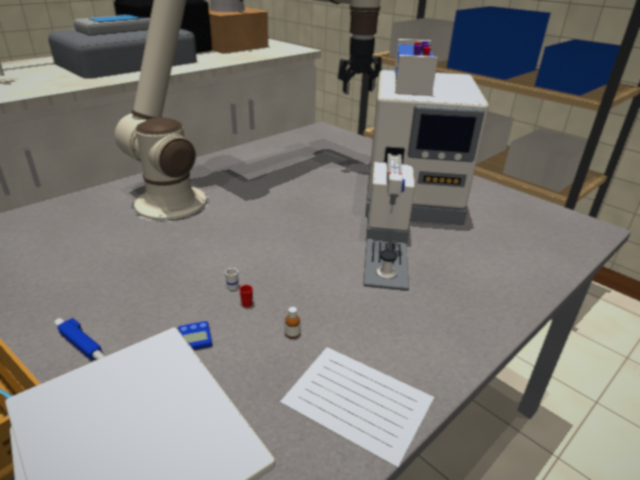

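View pics/top0.png

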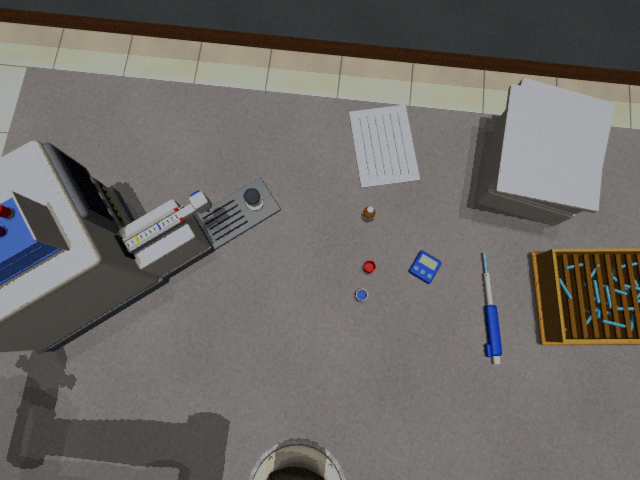

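Candidates for the cup are the white cup with the blue band at scene (232,279)/top (361,295), and the red look-alike at scene (246,296)/top (369,267). The vial is at scene (292,322)/top (369,213), the timer at top (426,266) and the pipette at top (490,310). By the description I choose the white and blue one. Next is a close composite crop to check that choice and pick points on the analyser.

```bash
python3 - <<'E'
from h import *
s=load('scene0')['color'][:,:,::-1];t=load('top0')['color'][:,:,::-1]
rs=lambda im,f:cv2.resize(im,None,fx=f,fy=f,interpolation=cv2.INTER_CUBIC)
A=rs(t[170:290,100:290],4)       # 760x480? 
A=rs(t[170:285,110:290],2.5)     #450x287
B=rs(s[140:295,350:425],3.8)[:, :285]     #285x589
C=rs(t[250:310,340:390],5)       #250x300
D=rs(s[260:315,215:262],5)       #235x275
W=np.zeros((600,800,3),np.uint8)
W[:A.shape[0],:A.shape[1]]=A; W[:B.shape[0],500:500+B.shape[1]]=B
W[290:290+C.shape[0],:C.shape[1]]=C; W[290:290+D.shape[0],255:255+D.shape[1]]=D
cv2.imwrite('pics/comp.png',W)
E
```

```text
(no output)
```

View pics/comp.png

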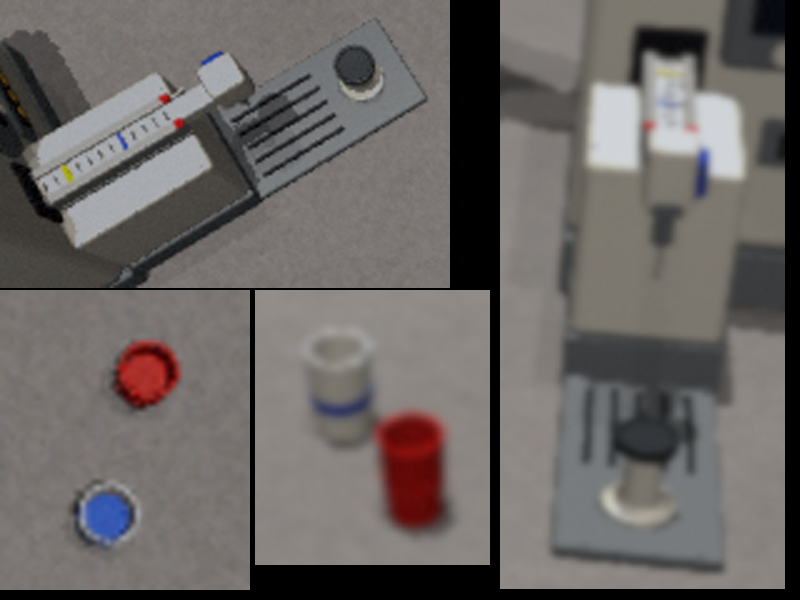

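```bash
cat >> h.py <<'E'
def T(x,y): return (x/2.5+110,y/2.5+170)
def S(x,y): return ((x-500)/3.8+350,y/3.8+140)
E
python3 - <<'E'
from h import *
t=load('top0');s=load('scene0')
pts=dict(redL=(T(165,98),S(692,128)),redR=(T(180,123),S(650,127)),seatlip=(T(356,65),S(645,432)),yellow=(T(68,173),S(670,71)),blue=(T(123,141),S(668,104)),
 cuprim=((361.4,294.6),(231.6,271.4)),redrim=((369.4,267.6),(246.2,287.4)),tc1=(T(376,19),S(722,568)),tc2=(T(427,99),S(553,552)))
for k,(a,b) in pts.items():
    x,r=tri([(t,a),(s,b)]); print(k,np.round(x,1),np.round(r,1))
c1=atz(t,T(376,19),10);c2=atz(t,T(427,99),10);print('tray corners z10',c1,c2,np.linalg.norm(c1-c2))
for n,p,z in [('vial',(369,213),60),('timer',(426,266),16),('pip',(490,310),20)]: print(n,np.round(atz(t,p,z),0))
for n,P in [('cupbase',0)]: pass
E
```

```text
redL [557.5 306.7 191.4] [1.2 1.2]
redR [538.2 290.9 190.2] [0.8 0.8]
seatlip [639.8 181.7  64.7] [1.2 1.2]
yellow [487.7 373.9 188.6] [1.3 1.3]
blue [518.5 334.9 186.7] [0.3 0.3]
cuprim [441.3 -96.8  42.6] [0.4 0.4]
redrim [ 506.1 -108.1   42.7] [1.8 1.8]
tc1 [706.7 180.2   5.1] [0.5 0.5]
tc2 [630.8 118.9   4.1] [1.3 1.3]
tray corners z10 [704.68873667 178.93004212  10.        ] [628.32691228 117.15067179  10.        ] 98.22331099088753
vial [630. -95.  60.]
timer [ 528. -246.   16.]
pip [ 442. -399.   20.]
```

```bash
cat >> h.py <<'E'
def pose():
    s=read_state(); return np.array(s['position']),R.from_quat(s['ee_rot']).as_matrix(),s
def go(target,jawdir=None):
    p,M,s=pose(); print('clock %.2f'%s['clock'],'pos',np.round(p,1),'F',np.round(s['contact_force'],1),'w %.1f'%s['gripper_width'],'j',np.round(s['joints'],2))
    print('shift tool m',np.round(M.T@(np.array(target)-p)/1000,4))
    if jawdir is not None:
        a=np.radians(jawdir); y=np.array([0,0,-1.]); x=np.array([np.cos(a),np.sin(a),0]); G=np.stack([x,y,np.cross(x,y)],1)
        print('rotvec',np.round(R.from_matrix(M.T@G).as_rotvec(),3))
E
python3 - <<'E'
from h import *
from scipy.optimize import least_squares
A=np.array([[0,0],[100,0],[50,0],[-145,0],[-190,-50],[-190,50]]);W=np.array([[547.9,298.8],[487.7,373.9],[518.5,334.9],[639.8,181.7],[705.5,179.5],[629.5,118]])
f=lambda q:(A@np.array([[np.cos(q[2]),np.sin(q[2])],[-np.sin(q[2]),np.cos(q[2])]])+q[:2]-W).ravel()
q=least_squares(f,[548,299,2.24]).x; print(q,np.degrees(q[2]));print(np.round(f(q).reshape(-1,2),1))
p,M,s=pose();print(np.round(M,3)); print('cam off in tool',M.T@(np.array(load('wrist0')['origin'])-p), 'cam z in tool',M.T@rotm(load('wrist0')['orientation'])[:,2])
go([300,250,230],np.degrees(q[2])-90);go([300,250,230],np.degrees(q[2])+90)
E
```

```text
[549.17058651 296.65545337   2.24422604] 128.5846805689945
[[ 1.3 -2.1]
 [-0.9  0.9]
 [-0.5  0.8]
 [-0.2  1.6]
 [ 1.3 -0.2]
 [-0.9 -1. ]]
[[-0.246 -0.     0.969]
 [-0.969 -0.002 -0.246]
 [ 0.002 -1.     0.   ]]
cam off in tool [   0.38245319 -142.79936214   76.6699104 ] cam z in tool [ 5.18602484e-04  9.55385008e-01 -2.95362859e-01]
clock 0.15 pos [153.8 605.4 230.5] F [-0.1 -0.2  0.5] w 85.4 j [ 1.58  0.39  0.01 -0.   -1.19 -0.26]
shift tool m [0.3084 0.001  0.2293]
rotvec [ 2.000e-03 -2.493e+00  1.000e-03]
clock 0.15 pos [153.8 605.4 230.5] F [-0.1 -0.2  0.5] w 85.4 j [ 1.58  0.39  0.01 -0.   -1.19 -0.26]
shift tool m [0.3084 0.001  0.2293]
rotvec [-0.001  0.648  0.002]
```

play_rows --pt "0.031 0 0.023 0 0 0 0.0854" --pt "0.031 0 0.023 0 0 0 0.0854" --pt "0.031 0 0.023 0 0 0 0.0854" --pt "0.031 0 0.023 0 0 0 0.0854" --pt "0.031 0 0.023 0 0 0 0.0854" --pt "0.031 0 0.023 0 0 0 0.0854" --pt "0.031 0 0.023 0 0 0 0.0854" --pt "0.031 0 0.023 0 0 0 0.0854" --pt "0.031 0 0.023 0 0 0 0.0854" --pt "0.031 0 0.023 0 0 0 0.0854"

```text
clock: 1.15
position: [302.6, 236.6, 227.3]
ee_rot: [0.438, -0.555, 0.558, -0.434]
contact_force: [1.5, 0.6, 0.5]
gripper_width: 85.4
```

play_rows --pt "0 0 0 0 0.13 0 0.0854" --pt "0 0 0 0 0.13 0 0.0854" --pt "0 0 0 0 0.13 0 0.0854" --pt "0 0 0 0 0.13 0 0.0854" --pt "0 0 0 0 0.13 0 0.0854" --pt "0 0 0 0 0 0 0.0854"

```text
clock: 1.75
position: [302.6, 229.7, 226.8]
ee_rot: [0.226, -0.668, 0.673, -0.222]
contact_force: [-0.6, -0.5, 1.1]
gripper_width: 85.6
```

```bash
python3 - <<'E'
from h import *
go([390,-33,200],218.6)
E
```

```text
clock 1.75 pos [302.6 229.7 226.8] F [-0.6 -0.5  1.1] w 85.6 j [ 1.08 -0.04 -0.54  0.   -1.08 -0.44]
shift tool m [0.0878 0.0286 0.2624]
rotvec [-0.004 -0.029  0.007]
```

play_rows --pt "0.009 0.003 0.026 0 -0.003 0 0.0854" --pt "0.009 0.003 0.026 0 -0.003 0 0.0854" --pt "0.009 0.003 0.026 0 -0.003 0 0.0854" --pt "0.009 0.003 0.026 0 -0.003 0 0.0854" --pt "0.009 0.003 0.026 0 -0.003 0 0.0854" --pt "0.009 0.003 0.026 0 -0.003 0 0.0854" --pt "0.009 0.003 0.026 0 -0.003 0 0.0854" --pt "0.009 0.003 0.026 0 -0.003 0 0.0854" --pt "0.009 0.003 0.026 0 -0.003 0 0.0854" --pt "0 0 0 0 0 0 0.0854"

```text
clock: 2.75
position: [386.9, -11.8, 200.2]
ee_rot: [0.247, -0.661, 0.665, -0.244]
contact_force: [-0.4, -0.8, 0.2]
gripper_width: 85.4
```

```bash
python3 - <<'E'
from h import *
d=shot('wrist','w1'); go([390,-33,200],218.6)
print(proj(d,[441.3,-96.8,42]))
E
```

```text
clock 2.80 pos [386.6 -11.1 200.3] F [-0.3 -0.2  0.6] w 85.4 j [ 0.4  -0.   -0.58  0.01 -1.    0.31]
shift tool m [0.0117 0.0005 0.0188]
rotvec [-0.003  0.037  0.005]
[335.10863489 109.17907188]
```

View pics/w1.png

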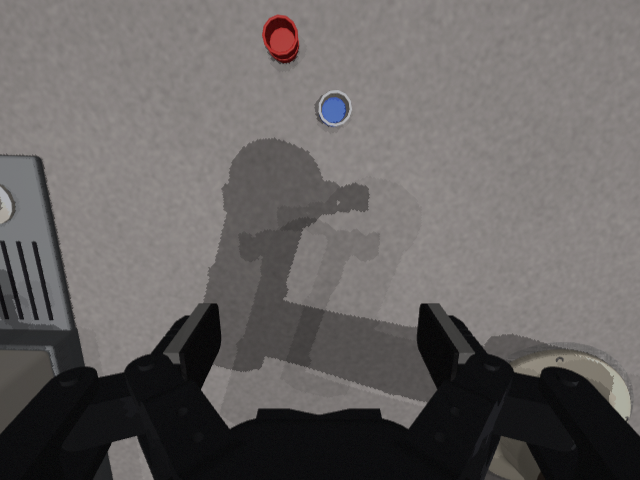

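The wrist picture shows the blue-band cup's rim at (334,108), against a prediction of (335,109), and the red look-alike at (282,36). So the cup position is confirmed, and I move above it.

```bash
python3 - <<'E'
from h import *
d=load('w1'); t=load('top0');s=load('scene0'); print(atz(d,(334,108),42), tri([(d,(334,108)),(t,(361.4,294.6)),(s,(231.6,271.4))]))
go([441,-97,110],218.6)
E
```

```text
[442.6016185  -96.88249548  42.        ] (array([441.82592688, -96.89864788,  42.89113921]), [np.float64(0.7665559735033508), np.float64(0.8162832669761626), np.float64(0.12259775175415161)])
clock 2.80 pos [386.6 -11.1 200.3] F [-0.3 -0.2  0.6] w 85.4 j [ 0.4  -0.   -0.58  0.01 -1.    0.31]
shift tool m [0.0144 0.0907 0.1003]
rotvec [-0.003  0.037  0.005]
```

play_rows --pt "0.003 0.01 0.017 0 0.01 0 0.0854" --pt "0.003 0.016 0.017 0 0.01 0 0.0854" --pt "0.003 0.016 0.017 0 0.01 0.003 0.0854" --pt "0.003 0.016 0.017 -0.003 0.007 0.002 0.0854" --pt "0.002 0.016 0.017 0 0 0 0.0854" --pt "0.001 0.016 0.015 0 0 0 0.0854" --pt "0 0 0 0 0 0 0.0854"

```text
clock: 3.5
position: [442.5, -95.5, 109.4]
ee_rot: [-0.238, 0.665, -0.665, 0.243]
contact_force: [-0.7, -1.0, -0.2]
gripper_width: 85.3
```

```bash
python3 - <<'E'
from h import *
go([442,-97,60],218.6)
E
```

```text
clock 3.50 pos [442.5 -95.5 109.4] F [-0.7 -1.  -0.2] w 85.3 j [ 0.15  0.23 -0.57 -0.   -0.76  0.55]
shift tool m [0.0016 0.0494 0.0008]
rotvec [-0.002  0.02  -0.006]
```

play_rows --pt "0.001 0.02 0.001 -0.001 0.01 -0.003 0.0854" --pt "0.001 0.02 0 -0.001 0.01 -0.003 0.0854" --pt "0 0.02 0 0 0 0 0.0854" --pt "0 0.018 0 0 0 0 0.0854" --pt "0 0.01 0 0 0 0 0.0854" --pt "0 0 0 0 0 0 0.0854"

```text
clock: 4.1
position: [444.8, -92.0, 23.0]
ee_rot: [0.236, -0.665, 0.666, -0.241]
contact_force: [-0.3, -0.6, -0.2]
gripper_width: 85.3
```

```bash
python3 - <<'E'
from h import *
go([442,-97,6],218.6)
E
```

```text
clock 4.10 pos [444.8 -92.   23. ] F [-0.3 -0.6 -0.2] w 85.3 j [ 0.16  0.38 -0.66  0.   -0.52  0.53]
shift tool m [0.0055 0.017  0.002 ]
rotvec [-0.004  0.014 -0.007]
```

play_rows --pt "0.003 0.006 0.001 -0.002 0.007 -0.004 0.0854" --pt "0.003 0.006 0.001 -0.002 0.007 -0.003 0.0854" --pt "0 0.005 0 0 0 0 0.0854" --pt "0 0 0 0 0 0 0.0854"

```text
clock: 4.5
position: [443.2, -96.7, 7.3]
ee_rot: [0.233, -0.667, 0.668, -0.236]
contact_force: [-0.3, 0.3, -0.3]
gripper_width: 85.5
```

```bash
python3 - <<'E'
from h import *
go([442,-97,6],218.6)
E
```

```text
clock 4.50 pos [443.2 -96.7   7.3] F [-0.3  0.3 -0.3] w 85.5 j [ 0.15  0.41 -0.67  0.   -0.48  0.53]
shift tool m [ 0.0011  0.0013 -0.0005]
rotvec [-0.003  0.002 -0.004]
```

play_rows --pt "0.001 0.001 0 0 0 0 0.05" --pt "0 0 0 0 0 0 0.03" --pt "0 0 0 0 0 0 0.0" --pt "0 0 0 0 0 0 0.0" --pt "0 0 0 0 0 0 0.0" --pt "0 0 0 0 0 0 0.0" --pt "0 0 0 0 0 0 0.0"

```text
clock: 5.2
position: [442.9, -97.7, 7.1]
ee_rot: [0.232, -0.667, 0.668, -0.236]
contact_force: [0.5, -0.1, -0.4]
gripper_width: 26.8
```

```bash
python3 - <<'E'
from h import *
go([442,-97,150],218.6)
E
```

```text
clock 5.20 pos [442.9 -97.7   7.1] F [ 0.5 -0.1 -0.4] w 26.8 j [ 0.14  0.41 -0.68  0.   -0.48  0.53]
shift tool m [-0.0005 -0.143  -0.0005]
rotvec [-0.004  0.001 -0.005]
```

play_rows --pt "0 -0.01 0 0 0 0 0" --pt "0 -0.02 0 0 0 0 0" --pt "0 -0.02 0 -0.001 0 -0.002 0" --pt "0 -0.025 0 -0.001 0 -0.002 0" --pt "0 -0.025 0 -0.001 0 0 0" --pt "0 -0.025 0 0 0 0 0" --pt "0 -0.025 0 0 0 0 0" --pt "0 -0.02 0 0 0 0 0" --pt "0 0 0 0 0 0 0"

```text
clock: 6.1
position: [441.5, -97.6, 188.6]
ee_rot: [0.233, -0.667, 0.668, -0.236]
contact_force: [0.7, 0.0, 1.0]
gripper_width: 26.4
```

```bash
python3 - <<'E'
from h import *
go([553,115,185],218.6)
E
```

```text
clock 6.10 pos [441.5 -97.6 188.6] F [0.7 0.  1. ] w 26.4 j [ 0.14  0.13 -0.46  0.   -0.98  0.53]
shift tool m [-0.2199  0.0041 -0.0962]
rotvec [-0.002  0.002 -0.003]
```

play_rows --pt "-0.015 0 -0.007 0 0 0 0" --pt "-0.025 0 -0.011 0 0 0 0" --pt "-0.025 0.001 -0.011 0 0 0 0" --pt "-0.025 0.001 -0.011 0 0 0 0" --pt "-0.025 0.001 -0.011 0 0 0 0" --pt "-0.025 0.001 -0.011 0 0 0 0" --pt "-0.025 0 -0.011 0 0 0 0" --pt "-0.025 0 -0.011 0 0 0 0" --pt "-0.02 0 -0.009 0 0 0 0" --pt "0 0 0 0 0 0 0"

```text
clock: 7.1
position: [544.8, 112.8, 179.1]
ee_rot: [-0.235, 0.668, -0.667, 0.23]
contact_force: [-0.2, 0.8, 0.6]
gripper_width: 26.5
```

```bash
python3 - <<'E'
from h import *
d=shot('wrist','w2'); go([553,115,185],218.6)
print(proj(d,[639.7,182.5,63]))
E
```

```text
clock 7.15 pos [543.8 111.8 178.8] F [-0.2  0.1 -1.3] w 26.3 j [ 0.49  0.32 -0.24 -0.   -1.03  0.18]
shift tool m [-0.0091 -0.0062  0.0032]
rotvec [ 0.005 -0.004  0.007]
[169.57687939 232.71646467]
```

View pics/w2.png

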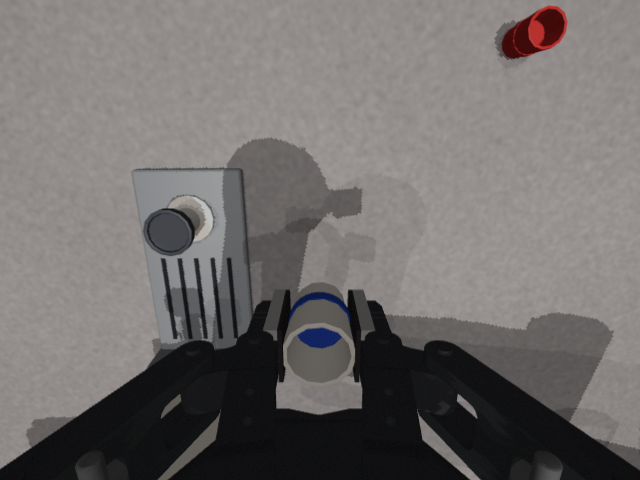

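The dish sits at about (169,231), predicted (169.6,232.7). The held cup is upright, with its rim at about (320,352). Next I fit both centres more exactly.

```bash
python3 - <<'E'
from h import *
d=load('w2'); im=d['color'].astype(int); g=im.sum(2)/3
m=np.zeros(g.shape,np.uint8); m[200:262,138:202]=(g[200:262,138:202]<85)
m=cv2.morphologyEx(m,cv2.MORPH_CLOSE,np.ones((5,5),np.uint8))
n,l,st,c=cv2.connectedComponentsWithStats(m); k=1+np.argmax(st[1:,4]); print(st[k],c[k])
cs,_=cv2.findContours((l==k).astype(np.uint8),cv2.RETR_EXTERNAL,cv2.CHAIN_APPROX_NONE); e=cv2.fitEllipse(max(cs,key=len)); print(e)
P=atz(d,e[0],63); print('seat lip',P)
t=load('top0');s=load('scene0'); x,r=tri([(d,e[0]),(t,T(356,65)),(s,S(645,432))]); print(x,r)
p,M,_=pose(); print('cup rim exp', proj(d,p+[0,0,35]),'foot',proj(d,p+[0,0,-7]))
crop(d,270,270,370,395,6,'x'); go([639.7,182.5,140],218.6)
# dish top template: dish radius
print('ellipse expected diam', 339*39/np.linalg.norm(np.array(d['origin'])-P))
E
```

```text
[ 143  208   57   54 2040] [169.99656863 231.76862745]
((170.348388671875, 232.48361206054688), (50.65495681762695, 53.299522399902344), 69.76454162597656)
seat lip [639.32204651 181.95647936  63.        ]
[639.56135161 181.63780092  64.46680581] [np.float64(0.5927612996124357), np.float64(0.8886383413929619), np.float64(1.4482643821357344)]
cup rim exp [323.60699683 353.5907003 ] foot [322.00604099 301.17920356]
clock 7.15 pos [543.8 111.8 178.8] F [-0.2  0.1 -1.3] w 26.3 j [ 0.49  0.32 -0.24 -0.   -1.03  0.18]
shift tool m [-0.1193  0.038   0.0043]
rotvec [ 0.005 -0.004  0.007]
ellipse expected diam 45.16660147580584
```

play_rows --pt "-0.015 0.003 0 0.002 -0.002 0.003 0" --pt "-0.02 0.004 0.001 0.002 -0.002 0.003 0" --pt "-0.02 0.005 0.001 0.001 0 0.001 0" --pt "-0.02 0.006 0.001 0 0 0 0" --pt "-0.02 0.006 0.001 0 0 0 0" --pt "-0.014 0.006 0 0 0 0 0" --pt "-0.006 0.005 0 0 0 0 0" --pt "0 0 0 0 0 0 0"

```text
clock: 7.95
position: [637.5, 178.2, 138.2]
ee_rot: [0.234, -0.668, 0.668, -0.23]
contact_force: [-0.7, -0.3, -1.7]
gripper_width: 26.5
```

```bash
python3 - <<'E'
from h import *
go([639.6,182,85],218.6)
E
```

```text
clock 7.95 pos [637.5 178.2 138.2] F [-0.7 -0.3 -1.7] w 26.5 j [ 0.52  0.52 -0.01 -0.   -1.04  0.15]
shift tool m [-0.0043  0.0532 -0.0016]
rotvec [ 0.002 -0.005  0.006]
```

play_rows --pt "-0.002 0.01 -0.001 0.001 -0.003 0.003 0" --pt "-0.002 0.014 -0.001 0.001 -0.002 0.003 0" --pt "-0.001 0.014 0 0 0 0 0" --pt "0 0.012 0 0 0 0 0" --pt "0 0.004 0 0 0 0 0" --pt "0 0 0 0 0 0 0"

```text
clock: 8.55
position: [637.9, 181.1, 80.9]
ee_rot: [-0.233, 0.668, -0.668, 0.233]
contact_force: [-0.8, -0.4, -0.5]
gripper_width: 26.4
```

```bash
python3 - <<'E'
from h import *
go([639.6,182,72],218.6)
E
```

```text
clock 8.55 pos [637.9 181.1  80.9] F [-0.8 -0.4 -0.5] w 26.4 j [ 0.52  0.58 -0.07 -0.   -0.92  0.15]
shift tool m [-0.0019  0.0089  0.0003]
rotvec [ 0.    -0.001  0.001]
```

play_rows --pt "-0.002 0.004 0 0 -0.001 0.001 0" --pt "0 0.002 0 0 0 0 0" --pt "0 0 0 0 0 0 0"

```text
clock: 8.85
position: [640.3, 182.6, 75.5]
ee_rot: [-0.233, 0.668, -0.667, 0.235]
contact_force: [-0.4, -0.1, -0.4]
gripper_width: 26.7
```

```bash
python3 - <<'E'
from h import *
d=shot('wrist','w3'); s=shot('scene','s3'); t=shot('top','t3'); go([639.6,182,67],218.6)
rs=lambda im,f:cv2.resize(im[:,:,::-1],None,fx=f,fy=f,interpolation=cv2.INTER_CUBIC)
A=rs(d['color'][200:400,220:420],2);B=rs(s['color'][200:300,340:440],4);C=rs(t['color'][150:250,190:320],3)
W=np.zeros((600,800,3),np.uint8);
W[:200,400:]=0; W[:400,:400]=A; W[:400,400:]=B; C=C[:200]; 
W[400:,:C.shape[1]]=C
cv2.imwrite('pics/c3.png',W)
E
```

```text
clock 9.00 pos [640.4 182.6  75.8] F [-0.1 -0.7 -0.4] w 26.2 j [ 0.52  0.59 -0.07  0.   -0.91  0.15]
shift tool m [ 0.0011  0.0088 -0.    ]
rotvec [-0.001 -0.    -0.003]
```

View pics/c3.png

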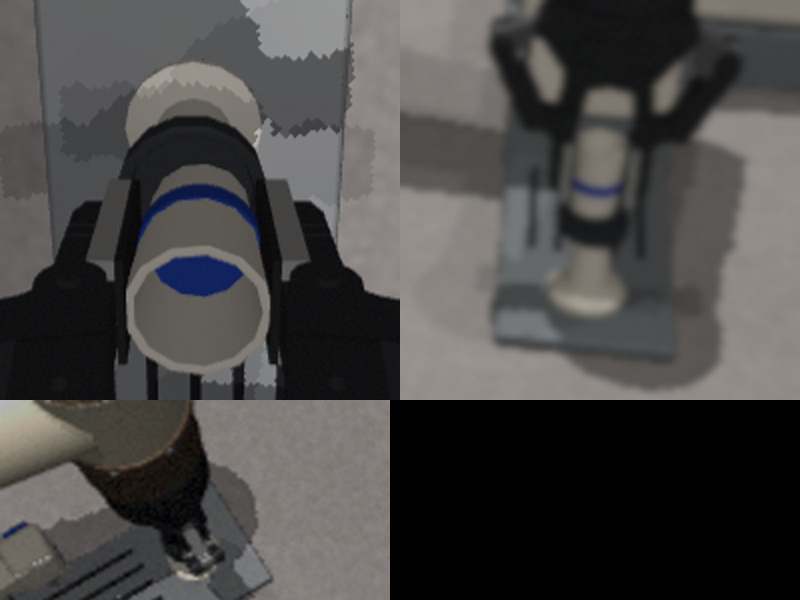

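```bash
python3 - <<'E'
from h import *
d=load('w3'); g=d['color'].mean(2).astype(int)
for r in (264,268,272,276,280): print(r,g[r,272:360].tolist())
b=d['color'].astype(int); 
print('cup rim/foot exp',[np.round(proj(d,np.array([640.4,182.6,75.8])+[0,0,z]),1) for z in (35,20,-7)],'dish exp',np.round(proj(d,[639.6,182,63]),1))
s=load('s3'); g=s['color'].mean(2).astype(int)
for r in (234,238,244,246,250,254,256,258,260,264): print(r,g[r,472//1-100:505-100].tolist())
print('exp scene', [np.round(proj(s,[640.4,182.6,z]),1) for z in (110,95,70,63,30,10)])
E
```

```text
264 [66, 67, 66, 67, 66, 67, 66, 66, 67, 66, 88, 114, 115, 116, 115, 116, 116, 116, 116, 116, 116, 87, 44, 21, 20, 19, 21, 20, 21, 20, 21, 23, 29, 33, 35, 33, 34, 35, 34, 35, 34, 35, 35, 36, 36, 34, 34, 35, 35, 35, 34, 34, 35, 34, 31, 26, 21, 19, 20, 20, 20, 20, 20, 19, 26, 38, 83, 114, 116, 116, 116, 116, 115, 116, 116, 116, 115, 166, 123, 128, 128, 128, 128, 128, 119, 71, 65, 67]
268 [66, 66, 66, 66, 67, 66, 66, 66, 67, 66, 66, 89, 113, 114, 115, 114, 114, 99, 45, 21, 21, 22, 22, 26, 31, 31, 33, 32, 32, 32, 32, 31, 31, 30, 29, 28, 27, 29, 27, 28, 29, 28, 30, 29, 28, 28, 28, 29, 28, 29, 28, 27, 30, 30, 31, 30, 30, 31, 31, 32, 33, 32, 31, 28, 25, 21, 20, 19, 20, 37, 81, 113, 115, 115, 114, 115, 115, 167, 132, 128, 129, 128, 128, 129, 119, 119, 127, 128]
272 [66, 65, 67, 66, 67, 66, 67, 65, 66, 66, 65, 66, 81, 111, 66, 22, 19, 22, 29, 31, 31, 31, 31, 29, 30, 29, 28, 29, 25, 27, 28, 30, 30, 30, 31, 29, 29, 29, 30, 31, 30, 30, 30, 30, 29, 31, 31, 30, 30, 30, 29, 30, 30, 29, 30, 30, 30, 29, 29, 28, 29, 29, 28, 29, 30, 30, 29, 31, 30, 26, 21, 17, 19, 50, 136, 176, 162, 133, 127, 128, 128,
[... 1763 characters left out ...]
98, 102, 96, 79, 53, 31, 23, 24, 23, 24, 24, 25, 26, 26, 26, 26, 26, 24, 24, 23, 24, 33, 44, 48, 40, 40, 50, 60, 61, 63]
258 [68, 65, 85, 98, 101, 96, 80, 57, 44, 38, 32, 26, 26, 26, 25, 27, 25, 26, 26, 25, 25, 25, 26, 29, 41, 50, 52, 40, 39, 51, 59, 62, 62]
260 [66, 69, 88, 99, 101, 94, 74, 59, 68, 78, 73, 62, 52, 44, 38, 35, 33, 32, 32, 31, 29, 27, 34, 43, 53, 59, 54, 41, 39, 51, 60, 62, 63]
264 [102, 102, 103, 102, 102, 103, 101, 101, 101, 100, 96, 98, 105, 112, 116, 119, 121, 119, 114, 102, 81, 62, 59, 62, 63, 62, 58, 51, 48, 55, 60, 62, 62]
exp scene [array([390.4, 236.3]), array([389.6, 242.2]), array([388.4, 251.8]), array([388. , 254.4]), array([386.4, 266.6]), array([385.5, 273.9])]
```

```bash
python3 - <<'E'
from h import *
d=load('w3'); g=d['color'].mean(2).astype(int)
u=np.array([.624,-.781,0]);c=np.array([640.4,182.6,0])
print('col315 rows 250-270',g[250:272,315].tolist())
print('exp dish far edge',[proj(d,c+u*(19.5+k)+[0,0,63])[1] for k in(-2,0,2)])
print('exp rim far/near',[(proj(d,c+u*(14+k)+[0,0,75.8+35])[1],proj(d,c+u*(-14+k)+[0,0,75.8+35])[1]) for k in(-2,0,2)])
print('col320 rows 310-332',g[310:332,320].tolist(),'rows 375-395',g[375:396,320].tolist())
for r in (350,355,360):print(r,'L',g[r,276:296].tolist(),'R',g[r,344:364].tolist())
go([641.2,183.2,67],218.6)
E
```

```text
col315 rows 250-270 [94, 92, 92, 92, 91, 92, 92, 79, 40, 21, 20, 21, 21, 32, 36, 33, 31, 29, 29, 29, 30, 32]
exp dish far edge [np.float64(264.2914326947409), np.float64(260.45432992854364), np.float64(256.589744838141)]
exp rim far/near [(np.float64(325.89152024090214), np.float64(390.2149444102042)), (np.float64(320.961843352212), np.float64(385.8923599529818)), (np.float64(315.9839863304954), np.float64(381.53023398202055))]
col320 rows 310-332 [89, 88, 88, 88, 89, 88, 88, 88, 88, 88, 88, 89, 94, 120, 127, 125, 122, 97, 62, 48, 48, 48] rows 375-395 [93, 93, 93, 93, 93, 93, 93, 101, 122, 125, 123, 120, 74, 45, 60, 69, 52, 40, 38, 37, 38]
350 L [14, 14, 20, 19, 19, 19, 12, 121, 123, 124, 121, 82, 79, 82, 83, 84, 84, 85, 86, 87] R [83, 82, 81, 80, 78, 76, 114, 122, 122, 123, 122, 35, 21, 19, 22, 21, 14, 13, 12, 15]
355 L [14, 12, 20, 20, 20, 18, 14, 94, 122, 123, 122, 87, 81, 84, 84, 85, 85, 87, 86, 87] R [84, 83, 81, 80, 79, 78, 76, 108, 121, 123, 107, 32, 20, 20, 20, 20, 16, 14, 14, 12]
360 L [11, 8, 19, 20, 19, 20, 15, 67, 121, 125, 122, 99, 85, 84, 85, 85, 86, 88, 87, 88] R [84, 83, 83, 81, 81, 80, 111, 122, 122, 123, 98, 30, 19, 20, 22, 20, 14, 14, 12, 13]
clock 9.00 pos [640.4 182.6  75.8] F [-0.1 -0.7 -0.4] w 26.2 j [ 0.52  0.59 -0.07  0.   -0.91  0.15]
shift tool m [-0.0009  0.0089  0.    ]
rotvec [-0.001 -0.    -0.003]
```

play_rows --pt "-0.0015 0 0.001 0 0 -0.002 0" --pt "0 0.002 0 0 0 0 0" --pt "0 0 0 0 0 0 0"

```text
clock: 9.3
position: [642.7, 182.9, 74.4]
ee_rot: [0.233, -0.667, 0.667, -0.234]
contact_force: [0.5, 0.4, -0.0]
gripper_width: 26.6
```

```bash
python3 - <<'E'
from h import *
go([642.4,182.6,67],218.6)
E
```

```text
clock 9.30 pos [642.7 182.9  74.4] F [ 0.5  0.4 -0. ] w 26.6 j [ 0.52  0.59 -0.07  0.   -0.91  0.15]
shift tool m [0.0005 0.0074 0.0001]
rotvec [-0.001 -0.    -0.002]
```

Lowering in small steps while watching the force.

play_rows --pt "0 0.003 0 0 0 -0.001 0" --pt "0 0.003 0 0 0 -0.001 0" --pt "0 0.001 0 0 0 0 0" --pt "0 0 0 0 0 0 0"

```text
clock: 9.7
position: [642.8, 182.9, 67.1]
ee_rot: [0.234, -0.667, 0.668, -0.234]
contact_force: [-0.7, -0.1, 2.5]
gripper_width: 26.1
```

```bash
python3 - <<'E'
from h import *
go([642.4,182.6,67],218.6)
E
```

```text
clock 9.70 pos [642.8 182.9  67.1] F [-0.7 -0.1  2.5] w 26.1 j [ 0.52  0.6  -0.07  0.   -0.9   0.15]
shift tool m [0.0005 0.0001 0.    ]
rotvec [-0.001  0.     0.   ]
```

play_rows --pt "0 0 0 0 0 0 0.03" --pt "0 0 0 0 0 0 0.04" --pt "0 0 0 0 0 0 0.06" --pt "0 0 0 0 0 0 0.06" --pt "0 0 0 0 0 0 0.06" --pt "0 0 0 0 0 0 0.06"

```text
clock: 10.3
position: [642.9, 183.0, 67.1]
ee_rot: [0.234, -0.667, 0.668, -0.234]
contact_force: [0.4, -0.1, 0.2]
gripper_width: 60.1
```

```bash
python3 - <<'E'
from h import *
d=shot('wrist','w4'); s=shot('scene','s4'); go([642.4,182.6,165],218.6)
rs=lambda im,f:cv2.resize(im[:,:,::-1],None,fx=f,fy=f,interpolation=cv2.INTER_CUBIC)
A=rs(d['color'][200:400,220:420],2);B=rs(s['color'][200:300,340:440],4)
cv2.imwrite('pics/c4.png',np.hstack([A,B]))
E
```

```text
clock 10.40 pos [642.9 183.   67.1] F [ 0.5  0.3 -0.6] w 59.7 j [ 0.52  0.6  -0.07  0.   -0.9   0.15]
shift tool m [ 0.0006 -0.0979  0.0001]
rotvec [-0.001  0.    -0.   ]
```

View pics/c4.png

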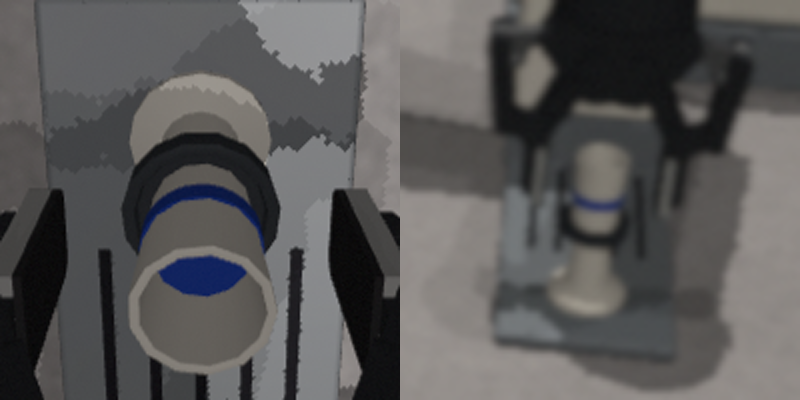

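The cup stands in the dish, upright and released: its rim is centred at about column 202 of the crop, and the dish ring is visible all round it at about 200. I lift straight up and go look at the head.

play_rows --pt "0 -0.005 0 0 0 0 0.06" --pt "0 -0.01 0 0 0 0 0.06" --pt "0 -0.018 0 0 0 0 0.06" --pt "0 -0.02 0 0 0 0 0.06" --pt "0 -0.022 0 0 0 0 0.07" --pt "0 -0.025 0 0 0 0 0.0854" --pt "0 -0.025 0 0 0 0 0.0854" --pt "0 -0.025 0 0 0 0 0.0854" --pt "0 -0.025 0 0 0 0 0.0854" --pt "0 0 0 0 0 0 0.0854"

```text
clock: 11.4
position: [643.1, 182.7, 257.0]
ee_rot: [0.231, -0.667, 0.668, -0.236]
contact_force: [-0.9, 0.6, -0.7]
gripper_width: 85.6
```

```bash
python3 - <<'E'
from h import *
d=shot('wrist','w5'); go([579,260.5,255],218.6)
print('head top exp',proj(d,[579,260.5,206]))
E
```

```text
clock 11.45 pos [642.2 182.6 254.9] F [ 0.2 -0.3  0.6] w 85.4 j [ 0.52  0.44  0.16  0.   -1.28  0.15]
shift tool m [ 0.0008 -0.0003 -0.1004]
rotvec [-0.002  0.    -0.003]
head top exp [321.62264721 403.35833391]
```

play_rows --pt "0 0 -0.012 0 0 -0.002 0.0854" --pt "0 0 -0.018 -0.001 0 -0.001 0.0854" --pt "0 0 -0.018 0 0 0 0.0854" --pt "0 0 -0.018 0 0 0 0.0854" --pt "0 0 -0.018 0 0 0 0.0854" --pt "0 0 -0.01 0 0 0 0.0854" --pt "0 0 0 0 0 0 0.0854"

```text
clock: 12.15
position: [573.6, 262.1, 247.7]
ee_rot: [0.239, -0.666, 0.668, -0.229]
contact_force: [0.3, 0.5, -0.3]
gripper_width: 85.4
```

```bash
python3 - <<'E'
from h import *
d=shot('wrist','w6'); go([579,260.5,255],218.6)
p,M,_=pose();print('head top exp',proj(d,[579,260.5,206]),'below tcp',proj(d,[p[0],p[1],206]), 'cup rim exp',proj(d,[642.2,182.8,102]))
E
```

```text
clock 12.20 pos [574.  261.7 247.7] F [-1.2 -0.3 -1.1] w 85.1 j [ 0.68  0.39  0.06 -0.   -1.25 -0.01]
shift tool m [-0.0031 -0.0074  0.004 ]
rotvec [0.003 0.001 0.014]
head top exp [312.71516409 266.98118988] below tcp [318.12061939 273.42456881] cup rim exp [311.66752281  99.93852906]
```

View pics/w6.png

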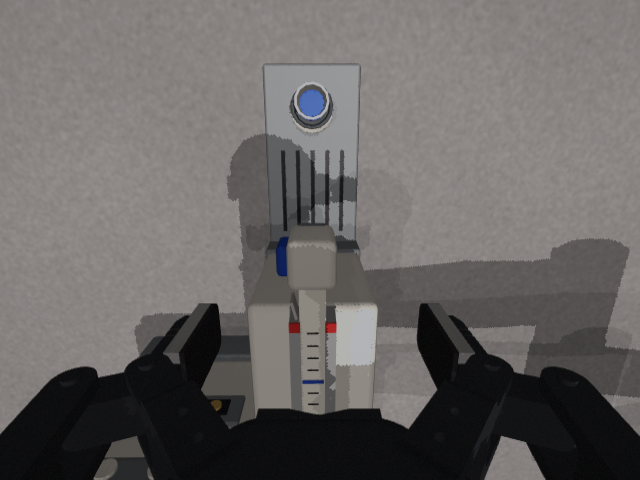

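The head's top face spans columns 288 to 335 at about row 268 (predicted 312.7, 267). The button is at (283,257), and the cup rim is at (312,102) where expected. The tool is tilted 0.014 rad, so I correct that, come lower and measure again.

play_rows --pt "-0.002 0.002 0.003 0.002 0.001 0.008 0.0854" --pt "-0.001 0.005 0.001 0.001 0 0.006 0.0854" --pt "0 0.004 0 0 0 0 0.0854" --pt "0 0 0 0 0 0 0.0854" --pt "0 0 0 0 0 0 0.0854"

```text
clock: 12.7
position: [580.0, 258.2, 234.4]
ee_rot: [0.233, -0.667, 0.668, -0.232]
contact_force: [1.1, 0.4, -0.4]
gripper_width: 85.4
```

```bash
python3 - <<'E'
from h import *
d=shot('wrist','w7'); go([579,260.5,230],218.6)
p,M,_=pose();c=np.array([579,260.5,0]);v=np.array([.624,-.781,0])
print('head top exp f/c/b',[np.round(proj(d,c+v*k+[0,0,206]),1) for k in (16,0,-16)],'below tcp',proj(d,[p[0],p[1],206]))
g=d['color'].mean(2).astype(int)
for r in range(262,312,8): print(r,g[r,265:360:1].tolist())
print('col',g[235:330,316].tolist())
E
```

```text
clock 12.75 pos [580.  258.2 234.3] F [ 0.7  0.2 -1.2] w 85.3 j [ 0.67  0.4   0.04  0.   -1.21 -0.  ]
shift tool m [-0.0007  0.0043 -0.0024]
rotvec [-0.001 -0.003  0.001]
head top exp f/c/b [array([318. , 260.7]), array([318.1, 288. ]), array([318.1, 313.9])] below tcp [319.26300285 284.00866258]
262 [93, 94, 93, 93, 66, 64, 67, 70, 70, 69, 62, 69, 70, 69, 70, 70, 43, 30, 30, 30, 32, 30, 32, 32, 32, 32, 70, 85, 89, 94, 97, 100, 102, 105, 106, 106, 105, 105, 106, 105, 105, 104, 105, 105, 105, 104, 104, 104, 104, 104, 104, 104, 104, 103, 104, 103, 103, 103, 103, 103, 103, 103, 103, 103, 103, 103, 103, 103, 103, 103, 102, 101, 99, 98, 95, 92, 82, 72, 61, 60, 60, 61, 60, 61, 72, 76, 77, 77, 77, 76, 76, 77, 76, 76, 76]
270 [88, 87, 89, 91, 90, 76, 81, 81, 82, 82, 82, 83, 82, 82, 40, 39, 42, 42, 42, 44, 45, 44, 45, 45, 44, 77, 92, 103, 105, 108, 110, 111, 114, 115, 115, 116, 116, 115, 116, 116, 116, 115, 115, 116, 116, 115, 115, 115, 116, 116, 116, 116, 116, 116, 115, 116, 115, 116, 115, 115, 116, 115, 116, 116, 115, 115, 115, 115, 116, 116, 115, 113, 111, 109, 107, 105, 103, 90, 78, 84, 8
[... 1944 characters left out ...]
 102, 102, 101, 102, 101, 102, 102, 101, 101, 100, 101, 99, 100, 99, 99, 99, 99, 98, 98, 97, 97, 97, 97, 95, 95, 95, 96, 95, 94, 94, 94, 94, 93, 92, 92, 89, 87, 86, 86, 85, 84, 84, 84, 84, 85, 84, 84, 85, 85, 84, 84, 84, 85, 85, 85, 84, 84, 84, 84]
col [61, 71, 74, 58, 45, 44, 48, 72, 81, 82, 83, 83, 83, 83, 84, 85, 85, 85, 84, 84, 85, 85, 85, 85, 88, 93, 98, 104, 110, 112, 113, 114, 115, 115, 115, 116, 115, 115, 115, 115, 115, 115, 115, 115, 115, 115, 116, 115, 115, 115, 115, 115, 116, 115, 115, 115, 114, 115, 114, 115, 114, 114, 114, 114, 114, 114, 114, 114, 113, 113, 113, 113, 112, 109, 105, 99, 105, 128, 134, 135, 135, 134, 134, 135, 134, 134, 134, 134, 134, 134, 134, 134, 134, 134, 134]
```

play_rows --pt "-0.001 0.01 -0.001 -0.001 -0.001 0 0.0854" --pt "0 0.015 0 0 -0.001 0 0.0854" --pt "0 0.015 0 0 0 0 0.0854" --pt "0 0.012 0 0 0 0 0.0854" --pt "0 0.008 0 0 0 0 0.0854" --pt "0 0 0 0 0 0 0.0854"

```text
clock: 13.35
position: [580.4, 259.7, 170.3]
ee_rot: [-0.233, 0.668, -0.667, 0.233]
contact_force: [0.1, 0.5, 0.2]
gripper_width: 84.9
```

```bash
python3 - <<'E'
from h import *
go([579.9,260.1,164],218.6)
E
```

```text
clock 13.35 pos [580.4 259.7 170.3] F [0.1 0.5 0.2] w 84.9 j [ 0.67  0.45 -0.05 -0.   -1.07 -0.  ]
shift tool m [ 0.0002  0.0063 -0.0006]
rotvec [ 0.001 -0.002  0.   ]
```

play_rows --pt "0 0.006 0 0 -0.001 0 0.07" --pt "0 0 0 0 0 0 0.06" --pt "0 0 0 0 0 0 0.055" --pt "0 0 0 0 0 0 0.055"

```text
clock: 13.75
position: [581.3, 260.3, 165.1]
ee_rot: [-0.233, 0.668, -0.667, 0.234]
contact_force: [0.1, 0.4, 0.3]
gripper_width: 55.0
```

```bash
python3 - <<'E'
from h import *
d=shot('wrist','w8'); go([579.9,260.1,164],218.6)
p,M,_=pose(); print('below tcp at 206',proj(d,[p[0],p[1],206]))
g=d['color'].mean(2).astype(int)
for r in (320,330,340,350): print(r,g[r,255:385:1].tolist())
crop(d,200,230,440,480,3,'c8')
E
```

```text
clock 13.80 pos [581.4 260.3 165.3] F [0.3 0.1 0.2] w 54.8 j [ 0.67  0.45 -0.06 -0.   -1.06 -0.  ]
shift tool m [ 0.0013  0.0013 -0.0008]
rotvec [ 0.     0.    -0.003]
below tcp at 206 [318.76425113 364.13210444]
320 [10, 10, 12, 9, 69, 88, 89, 90, 89, 90, 90, 90, 89, 58, 36, 34, 33, 35, 33, 35, 36, 35, 34, 37, 36, 34, 35, 36, 65, 81, 85, 86, 87, 89, 88, 89, 90, 92, 92, 92, 92, 91, 92, 92, 92, 92, 93, 92, 91, 92, 92, 91, 92, 92, 92, 92, 92, 92, 92, 92, 92, 92, 92, 92, 92, 92, 92, 92, 91, 93, 92, 91, 92, 92, 92, 92, 92, 92, 91, 92, 92, 92, 91, 92, 92, 92, 92, 92, 92, 91, 92, 92, 92, 91, 92, 92, 91, 91, 90, 88, 88, 87, 87, 86, 80, 85, 90, 90, 90, 90, 91, 90, 91, 94, 94, 94, 94, 93, 93, 94, 94, 94, 94, 75, 22, 10, 9, 9, 12, 11]
330 [12, 7, 12, 13, 50, 88, 90, 90, 90, 90, 67, 39, 37, 38, 39, 42, 43, 43, 41, 42, 42, 41, 42, 40, 41, 40, 68, 81, 91, 100, 103, 105, 107, 109, 111, 112, 114, 115, 117, 117, 117, 117, 116, 117, 116, 116, 116, 116, 116, 116, 115, 116, 116, 116, 115, 116, 116, 116, 115, 115, 115, 114, 115, 114, 115, 114, 114, 114, 114, 114, 114, 114, 114, 114, 113, 114, 113, 113, 
[... 739 characters left out ...]
 100, 89, 87, 90, 89, 90, 90, 90, 91, 91, 91, 91, 94, 94, 94, 94, 94, 95, 94, 52, 15, 11, 11, 12]
350 [88, 89, 91, 90, 90, 90, 91, 91, 91, 90, 61, 43, 43, 44, 45, 47, 49, 48, 48, 49, 50, 49, 48, 49, 50, 46, 82, 94, 106, 110, 112, 113, 114, 116, 117, 119, 120, 122, 123, 123, 123, 124, 124, 123, 123, 124, 123, 122, 123, 123, 123, 123, 123, 122, 123, 123, 123, 123, 123, 123, 123, 123, 123, 123, 123, 123, 123, 123, 123, 123, 123, 123, 123, 123, 124, 123, 123, 123, 123, 123, 123, 123, 124, 123, 123, 123, 123, 123, 123, 123, 123, 123, 123, 123, 123, 123, 122, 121, 119, 118, 117, 115, 113, 111, 110, 108, 95, 83, 90, 91, 91, 91, 91, 90, 90, 90, 90, 90, 91, 91, 91, 91, 95, 93, 94, 94, 94, 94, 52, 18]
```

View pics/c8.png

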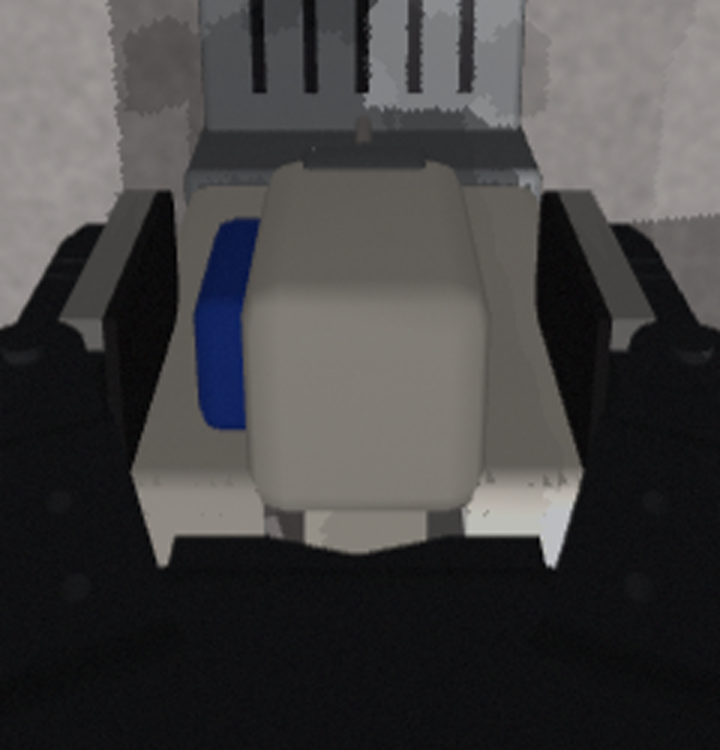

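The head's top face is centred at column 321.3 and the TCP at 318.8, so the head is 1 mm to +x. Both pads are clear of the button and the head. I shift by 1.4 mm and close.

play_rows --pt "0.0014 0.001 0 0 0 -0.002 0.055" --pt "0 0 0 0 0 0 0.055"

```text
clock: 14.0
position: [580.5, 259.6, 165.0]
ee_rot: [-0.233, 0.668, -0.667, 0.234]
contact_force: [-0.3, 1.2, -0.3]
gripper_width: 55.2
```

```bash
python3 - <<'E'
from h import *
go([580.2,259.3,164.3],218.6)
E
```

```text
clock 14.00 pos [580.5 259.6 165. ] F [-0.3  1.2 -0.3] w 55.2 j [ 0.67  0.45 -0.06 -0.   -1.06 -0.  ]
shift tool m [0.0004 0.0007 0.    ]
rotvec [ 0.     0.    -0.002]
```

play_rows --pt "0.0003 0.0005 0 0 0 -0.001 0.045" --pt "0 0 0 0 0 0 0.035" --pt "0 0 0 0 0 0 0.02" --pt "0 0 0 0 0 0 0" --pt "0 0 0 0 0 0 0" --pt "0 0 0 0 0 0 0" --pt "0 0 0 0 0 0 0"

```text
clock: 14.7
position: [580.8, 259.7, 166.1]
ee_rot: [-0.232, 0.668, -0.667, 0.235]
contact_force: [-0.5, -0.1, 0.6]
gripper_width: 29.7
```

```bash
python3 - <<'E'
from h import *
go([580.2,259.3,164.3],218.6)
E
```

```text
clock 14.70 pos [580.8 259.7 166.1] F [-0.5 -0.1  0.6] w 29.7 j [ 0.67  0.45 -0.06 -0.   -1.06 -0.  ]
shift tool m [ 0.0007  0.0018 -0.    ]
rotvec [ 0.    -0.    -0.004]
```

Gripped at 29.7 mm, so the button is in, and the lateral load is nearly zero. I draw the arm out slowly, starting with 30 mm.

play_rows --pt "0 0 0.004 0 0 0 0" --pt "0 0 0.006 0 0 0 0" --pt "0 0 0.008 0 0 0 0" --pt "0 0 0.008 0 0 0 0" --pt "0 0 0.004 0 0 0 0" --pt "0 0 0 0 0 0 0"

```text
clock: 15.3
position: [599.9, 235.9, 166.1]
ee_rot: [-0.233, 0.669, -0.666, 0.235]
contact_force: [-2.7, 1.3, 1.3]
gripper_width: 29.7
```

```bash
python3 - <<'E'
from h import *
p,M,s=pose(); q=np.array([580.8,259.7,166.1]); d=p-q
x=np.array([.6236,-.7817,0]); y=np.array([-.7817,-.6236,0]); f=np.array(s['contact_force'])
print('drawn',d@x,'lat',d@y,'dz',d[2],'F along/lat/z',f@x,f@y,f[2]); go(q+100*x,218.6)
E
```

```text
drawn 30.479615531762754 lat -0.12067998763583354 dz 0.024978368506168636 F along/lat/z -2.685563664836531 1.2620007373962543 1.2781429151978854
clock 15.30 pos [599.9 235.9 166.1] F [-2.7  1.3  1.3] w 29.7 j [ 0.62  0.46 -0.03 -0.   -1.07  0.05]
shift tool m [ 0.0001 -0.0002  0.0695]
rotvec [ 0.003 -0.    -0.004]
```

play_rows --pt "0 0 0.006 0 0 0 0" --pt "0 0 0.009 0 0 0 0" --pt "0 0 0.01 0 0 0 0" --pt "0 0 0.01 0 0 0 0" --pt "0 0 0.01 0 0 0 0" --pt "0 0 0.009 0 0 0 0" --pt "0 0 0.006 0 0 0 0" --pt "0 0 0.003 0 0 0 0" --pt "0 0 0 0 0 0 0"

```text
clock: 16.2
position: [642.1, 183.6, 166.2]
ee_rot: [-0.232, 0.669, -0.666, 0.235]
contact_force: [-3.6, 3.0, 2.1]
gripper_width: 29.5
```

```bash
cat > chk.py <<'E'
from h import *
p,M,s=pose(); q=np.array([580.8,259.7,166.1]); d=p-q
x=np.array([.6236,-.7817,0]); y=np.array([-.7817,-.6236,0]); f=np.array(s['contact_force'])
print('drawn',d@x,'lat',d@y,'dz',d[2],'F along/lat/z',f@x,f@y,f[2]); go(q+99.5*x,218.6)
E
python3 chk.py; python3 - <<'E'
from h import *
d=shot('wrist','w9');s=shot('scene','s9');t=shot('top','t9')
rs=lambda im,f:cv2.resize(im[:,:,::-1],None,fx=f,fy=f,interpolation=cv2.INTER_CUBIC)
W=np.zeros((600,800,3),np.uint8)
W[:300,:400]=rs(d['color'][230:430,180:447],1.5)[:300,:400]
W[:600,400:]=rs(s['color'][140:290,345:445],4)
W[300:,:400]=rs(t['color'][170:270,110:243],3)[:300,:399].repeat(1,1) if False else cv2.resize(t['color'][170:270,110:243,::-1],(400,300),interpolation=cv2.INTER_CUBIC)
cv2.imwrite('pics/c9.png',W)
E
```

```text
drawn 97.73582689293481 lat -0.44433372167693364 dz 0.05024564356304495 F along/lat/z -4.614418957988036 0.967971542348466 2.083577393995009
clock 16.20 pos [642.1 183.6 166.2] F [-3.6  3.   2.1] w 29.5 j [ 0.52  0.5   0.03 -0.01 -1.1   0.16]
shift tool m [0.0004 0.     0.0018]
rotvec [ 0.004 -0.    -0.005]
```

View pics/c9.png

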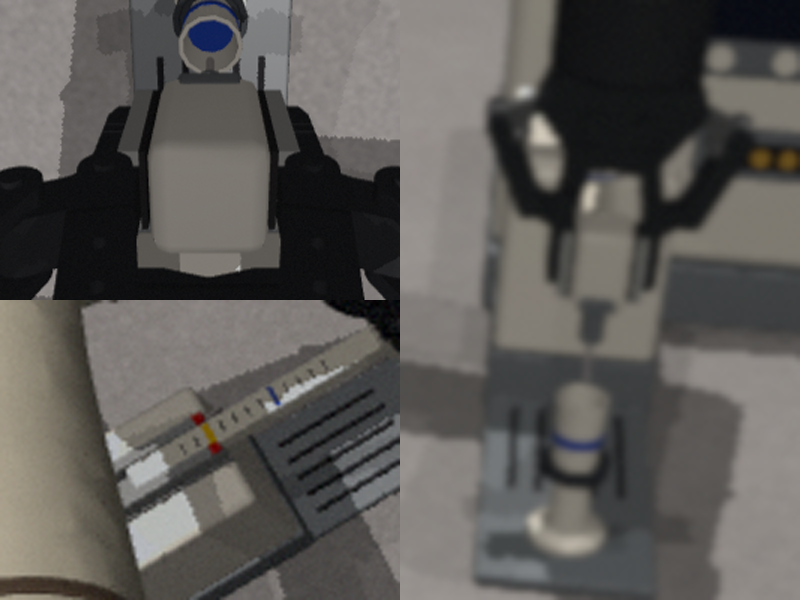

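The yellow line lies between the two red marks at about (209,435) in the composite, the needle hangs over the cup, and the cup is upright. Next I measure the line's offset from the marks.

```bash
python3 - <<'E'
from h import *
t=load('t9'); c=cv2.cvtColor(t['color'],cv2.COLOR_RGB2HSV)[170:270,110:243]; h,s,v=cv2.split(c)
f=lambda m:cv2.connectedComponentsWithStats(m.astype(np.uint8))
x=np.array([.6236,-.7817,0]); R0=[]
for n,m,z in [('red',((h<8)|(h>172))&(s>140)&(v>60),188),('yel',(h>15)&(h<35)&(s>120)&(v>80),186),('blue',(h>105)&(h<130)&(s>100),186)]:
    k,l,st,ce=f(m)
    for i in range(1,k):
        if st[i,4]>5: P=atz(t,ce[i]+[110,170],z); print(n,st[i,4],ce[i]+[110,170],np.round(P,1),'along',round(P@x,1))
E
```

```text
red 12 [175.58333333 209.08333333] [557.6 307.9 188. ] along 107.0
red 10 [181.2 219. ] [538.3 292.7 188. ] along 106.9
yel 21 [178.9047619 214.       ] [548.6 300.  186. ] along 107.6
blue 6 [200.5 201.5] [579.8 260.8 186. ] along 157.7
```

```bash
python3 chk.py; python3 - <<'E'
from h import *
for i in range(6): get_image('top')
E
python3 chk.py; python3 -c "
from h import *
print(np.round(read_state()['joint_vel'],4)); print(job_done())"
```

```text
drawn 97.08503551910408 lat -0.4279903045134432 dz 0.04605192414149428 F along/lat/z -4.2816628156691605 -0.29415978566323076 2.4276897383882483
clock 16.35 pos [641.7 184.1 166.1] F [-2.4  3.5  2.4] w 29.4 j [ 0.52  0.5   0.03 -0.01 -1.1   0.16]
shift tool m [0.0004 0.     0.0024]
rotvec [ 0.004  0.    -0.005]
drawn 96.893834676989 lat -0.4325898281781946 dz 0.03660877452333011 F along/lat/z -3.8609077641281453 0.3445875300299872 2.664714311948588
clock 16.65 pos [641.6 184.2 166.1] F [-2.7  2.8  2.7] w 30.0 j [ 0.52  0.5   0.03 -0.01 -1.1   0.16]
shift tool m [0.0004 0.     0.0026]
rotvec [ 0.004  0.    -0.005]
[-0.0029  0.0013  0.0021 -0.0015  0.0008  0.0014]
the job is handed in; nothing more can be done
None
```

The cup is standing in the seat, released, and the sampling arm is drawn out to its yellow line with the gripper still holding the head. The job is handed in at 16.65 s of the 64 s allowed; no verdict was reported.

**Cup:** I took the white cup with the blue band, not the red look-alike. At the seat it came down at the height expected for the seat floor, and I let go. Pictures afterwards showed it upright inside the dish.

**Sampling arm:** I pinched the head from above and drew the arm out with the button squeezed. In the last pictures the needle hung over the cup's mouth and the cup still stood upright.

**Last checks:**
- **Draw-out:** two measurements disagree. The top picture put the yellow line about 0.6 mm past the red marks, so about 100.6 mm drawn. The gripper's own travel was 97.7 mm then and settled to 96.9 mm at hand-in, creeping 0.2 mm over the last 0.3 s. Both are inside the 95 to 105 mm limit, but I did not re-centre it, and by the travel figure only about 2 mm of margin was left.
- **Spring pull:** it was about 4 N, as expected.
- **Button:** I did not see the button pressed in. I infer it from the grip opening of about 29.5 to 30 mm (slightly under the 31 mm expected with the button in) and from the arm having come free of its latch.
- **Cup centring:** before release, the views disagreed by up to about 2 mm on where the seat's centre was. I mostly followed the wrist view, and the cup went into the dish.
- **Bystanders:** the path kept away from the vial, timer and pipette, but I did not measure them again at the end.

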